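# Stack the gauge plate with a riser and a blank from the flap dispenser

### The job

Set up the height check: first lay the loose steel disc flat in the centre of the round plate of the dial-gauge stand and let go of it. Then swing aside the sprung slotted flap over the brass disc in the dispenser, hold it open while you reach in and take the brass disc out, and lay it flat and centred on top of the steel disc; the flap must be free to spring fully shut again. Leave the black disc in its bay and do not shift anything else on the bench.

Things in the scene. Friction and masses are not known exactly. Their poses are not given: they have to be found in the camera images.
- steel_disc_center (a point): centre of the loose bright-steel riser disc, 44 mm diameter, 14 mm thick, lying flat on the bench in front of the dispenser and the stand (origin half-way up, 7 mm over the bench; z = disc axis)
- brass_disc_center (a point): centre of the brass disc, 36 mm diameter, 12 mm thick, lying flat on the floor of one of the dispenser's two bays (either one), under that bay's slotted flap, seen through it (origin half-way up, 6 mm over the bay floor; z = disc axis)
- black_disc_center (a point): centre of the black plastic disc, 36 mm diameter, 12 mm thick, in the dispenser's other bay; to be left alone
- plate_top (a point): centre of the top of the round steel plate (76 mm diameter, 50 mm over the bench) on the fixed green dial-gauge stand; axes are the stand's. Base 110 mm wide (y), -45 to +130 mm in x, 35 mm high. Column (26 mm diameter, clamp 44 mm, 240 mm high) at x = +105 mm, y = 0; the gauge arm points away to +x at 190 mm height, out to x = +235 mm
- dispenser: grey two-bay dispenser, fixed; origin on the bench midway between the bay centres; x points to its back, y to its left. Housing -40 to +130 mm in x, 272 mm wide (y), rim 30 mm over the bench. Bays (open wells) at y = +75 (left) and -75 mm (right), x = 0; solid between them. A sprung slotted flap lies over each bay, with an upright orange push tab on its edge nearest the middle
- bay_left (a point): centre of the left bay's floor, 12 mm over the bench: an open-topped well 104 mm wide (dispenser y) by 60 mm (x), 18 mm deep, floor flat. Its disc may lie 5 mm off centre. Only the middle 56 mm of the width is covered by the flap; either side stays open as finger room
- bay_right (a point): the same for the right bay
- tab_left (a point): middle of the left flap's upright orange push tab: 4 mm thick, 75 mm long along the dispenser's x (-30 to +45 mm when shut), from the flap up to 53 mm over the bench (18 mm tall); this point is 43 mm over the bench. Shut, its pushed face is 47 mm from the dispenser's middle (y), so the two tabs leave a 94 mm gap to lower a part-closed gripper into. Push it away from the middle
- tab_right (a point): the same on the right flap, mirrored (push towards the dispenser's -y)
- flap_left (a joint): left flap: slotted steel strip 56 mm wide, 3 mm thick (bars, 12 mm slots), underside 32 mm over the bench, from x = -30 mm to its upright pivot pin at x = +95 mm. It swings in a level plane: 0 shut, grows outward (dispenser's +y), stop 1.2 rad; about 0.75 rad clears a gripper centred over the disc. A spring shuts it when let go: 0.06 N m shut, 0.14 N m at 0.8 rad (1 to 2 N at the tab)
- flap_right (a joint): the same for the right flap, which grows outward towards the dispenser's -y
- oil: amber oil bottle with red cap, 50 mm diameter, 150 mm tall, loose; stands between the dispenser and the stand, towards the back; origin at the centre of its foot. Do not move
- screwbox: clear-lidded parts box 60 x 60 x 20 mm, loose, flat on the bench between the dispenser and the stand; origin at the centre of its underside. Do not move
- die: dark round threading die, 38 mm diameter, 12 mm thick, loose, in the front row with the steel disc; origin at the centre of its underside. Do not move
- vblock: red V-block 36 x 34 x 30 mm, loose, in the front row with the steel disc; origin at the centre of its underside. Do not move
- mug: white mug, 80 mm diameter, 92 mm tall, behind the bottle; origin at the centre of its foot. Do not move
- screwdriver: blue-handled screwdriver, 150 mm long, lying flat across the front row at the left; origin about its middle. Do not move
- spanner: steel spanner, 140 mm long, lying flat across the front row at the right; origin about its middle. Do not move

How it is judged:
By the outcome, as a careful person would: the job done as asked, in the order asked, and still so for the second after the job is handed in, with the robot touching nothing.
It also fails if it takes over 58 s, if anything falls off the work surface, if the arm or the gripper's body presses on something with over 40 N, if the wrist force passes 120 N, or if a joint passes its speed limit or range.

### The arm

A 7-joint arm with a two-finger parallel gripper is mounted at the origin on the work surface. World frame = base frame: x ahead of the robot, y to its left, z up, the work surface at z = 0. Lengths are in m, angles in degrees, forces in N, time in s.
With the tool pointing down it reaches from about 0.35 to 0.9 m from the base axis. Payload 19.9 kg.
Tool frame: the origin (TCP) lies midway between the tips of the shut fingers; the grasp point (between the pads) lies 19 mm behind it; z points along the fingers, y is the direction in which the jaws open and shut (so a half turn about z gives the same grasp; the last joint's range is limited). The gripper opens to 85 mm and grips with 20 to 120 N. Pads are 22 mm wide; open, the fingers measure 114 mm over their backs; the gripper's body (76 mm by 85 mm) begins 54 mm behind the grasp point. The pads swing forward as they close: fully open they stand 13 mm farther back than shut.
Start: joints at [71.591, 23.915, -0.59, 92.452, 0.269, 63.638, -3.037], TCP at [0.173, -0.601, 0.231] pointing down, gripper open.
Joint ranges: [-161.28, 161.28], [-22.2, 115.67], [-73.04, 71.86], [3.21, 147.25], [-68.34, 248.33], [10.77, 114.83], [-161.83, 161.83]. Speed limits (degrees/s): [108.29, 108.29, 136.94, 136.94, 172.46, 172.46, 172.46].

### API

Orientations are given as [roll, pitch, yaw] about the fixed x, y, z axes, in that order (R = Rz(yaw) Ry(pitch) Rx(roll)).
In Python, from workcell import ctrl gives the robot as it stands.
- The arm moves only by the tool carry_out, never from a script. Its argument "plan" is a list of rows, each a list of 6 numbers: the shift along the tool's x, y, z in mm, then the turn, a rotation vector about the tool's x, y, z in rad. A call has 1 to 12 rows; each row shifts and turns the commanded pose from where the row before left it, along the tool's axes as they then stand; what a row does not reach is not made up. A row lasts 1/8 s, in which the tool goes at most 62.5 mm and 10.7 degrees, less where a joint would pass 70% of its speed; a pose out of reach is approached as far as the arm can. A call with a gripper value outside its range is refused whole. "grip" is the finger opening in mm, from 0 to 85.4, set as the call begins (left out, the last holds). The fingers move at their own pace and stop on an object; the grip force is fixed at half the most. Time passes only in rows, so rows that do not move let the fingers close. It gives the time, the measured TCP pose, the force and the opening at its end, in the units of the state.
- ctrl.sense(): the state, without advancing time (a new reading comes with each control period).
- ctrl.capture(name): name is "scene" or "top"; returns (picture, depth): 420x560x3 uint8, blue, green, red; 420x560 float32, m along the optical axis (not along the pixel's ray), 0 where there is no reading.
- ctrl.get_calibration(name): a dict with "intrinsics" (3x3 intrinsics, pixels), "cam_to_world" (4x4, takes a point from camera to world coordinates). Camera axes: x right, y up, looking along -z (the intrinsics and any distortion apply to the point x, -y, -z); pixel columns grow to the right and rows downward; lengths in m; the calibration is good to about 2 mm. A picture is of the moment at which its call begins. get_calibration takes no time and is no camera call.
- ctrl.job_done(): hands the job in, once; it reports no verdict.
The state is a dict: "t": time; "joint_pos": joint angles; "qvel": joint speeds; "effort": joint torques, N m; "ee_pos": TCP position; "ee_rot": TCP orientation; "wrist_force": force on the tool from outside, world axes, zero at the start; "moment": the same for the moment, N m; "finger_gap": finger opening in m.
Only numpy, scipy, OpenCV 4.12 (cv2) and the standard library are available. Lean on these libraries where they do the work, as an engineer would, in place of code of your own. Each camera call takes 0.05 s, during which the arm holds its last target.

## Working session

There is one attempt and no reset: what is moved stays moved. The work goes in short steps, Python scripts to look and compute and a tool call to move; the robot and the scene stay as the last step left them, time stands still between calls to the robot, and variables do not carry over. Pictures are saved under pics/ and viewed, and the job is handed in when it is done.

Besides the shell and the picture viewer there is one more tool, called by a JSON object that holds its "fn" and its "kwargs", one argument or row to a line. carry_out: Moves the arm, as the interface text tells. Its arguments: {"type":"object","properties":{"plan":{"type":"array"},"grip":{"type":"number"}},"required":["plan"]}

```bash
mkdir -p pics; ls; python3 - <<'E'
from workcell import ctrl
import cv2,numpy as np
print(ctrl.sense())
for n in("scene","top"):
    p,d=ctrl.capture(n); cv2.imwrite(f"pics/{n}0.png",p); np.savez(f"{n}0.npz",p=p,d=d)
    print(n,ctrl.get_calibration(n))
E
```

```text
pics
{'t': 0.0, 'joint_pos': array([71.58857857, 23.94874305, -0.59098637, 92.4858456 ,  0.26858123,
       63.63849186, -3.03827618]), 'qvel': array([-0.08785679,  0.09710297, -0.04920276, -0.00317475,  0.11134085,
       -0.00601009,  0.00904961]), 'effort': array([ 5.86081442e-04, -8.64446354e+01,  6.79112133e-01, -4.34902632e+01,
        1.91596703e-02,  7.44280347e-03,  1.06114311e-05]), 'ee_pos': array([ 0.17252762, -0.60034692,  0.23065019]), 'ee_rot': array([-1.79928433e+02,  4.41223390e-03,  1.60328193e+01]), 'wrist_force': array([ 0.54414151, -0.31310964, -0.32296417]), 'moment': array([-0.03934827,  0.02384506,  0.02459597]), 'finger_gap': 0.0852689203353829}
scene {'intrinsics': array([[467.81934031,   0.        , 285.69540787],
       [  0.        , 467.81934031, 213.77204841],
       [  0.        ,   0.        ,   1.        ]]), 'cam_to_world': array([[ 0.59590795, -0.54361777,  0.5910782 ,  1.31033454],
       [ 0.80293036,  0.41618177, -0.42672658, -0.49745392],
       [-0.01401982,  0.72888439,  0.68449324,  0.88828987],
       [ 0.        ,  0.        ,  0.        ,  1.        ]])}
top {'intrinsics': array([[446.530824  ,   0.        , 286.32419818],
       [  0.        , 446.530824  , 209.39308105],
       [  0.        ,   0.        ,   1.        ]]), 'cam_to_world': array([[-1.67921622e-02,  9.91383998e-01, -1.29906857e-01,
         4.67087103e-01],
       [-9.99549154e-01, -1.98789629e-02, -2.25014618e-02,
         6.11118851e-04],
       [-2.48900027e-02,  1.29470441e-01,  9.91270847e-01,
         1.04147179e+00],
       [ 0.00000000e+00,  0.00000000e+00,  0.00000000e+00,
         1.00000000e+00]])}
```

View pics/scene0.png

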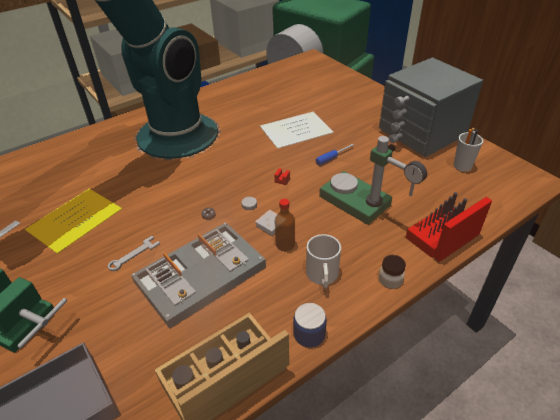

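View pics/top0.png

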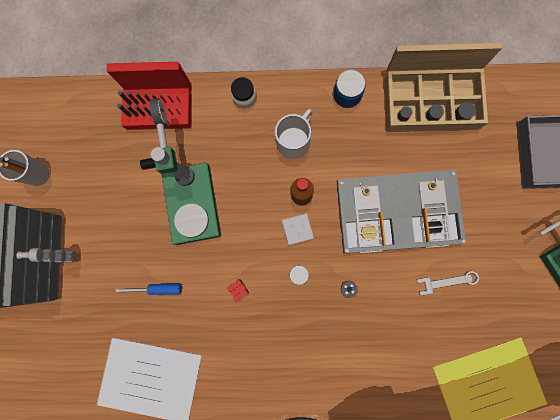

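```bash
python3 - <<'E'
import cv2,numpy as np
t=np.load("top0.npz");s=np.load("scene0.npz")
a=cv2.resize(t['p'][165:300,335:470],None,fx=5,fy=5,interpolation=cv2.INTER_CUBIC)[:600]
cv2.imwrite("pics/zt1.png",a)
cv2.imwrite("pics/zt2.png",cv2.resize(t['p'][140:300,150:320],None,fx=3.7,fy=3.7,interpolation=cv2.INTER_CUBIC))
cv2.imwrite("pics/zs1.png",cv2.resize(s['p'][160:320,130:290],None,fx=3.7,fy=3.7,interpolation=cv2.INTER_CUBIC))
E
```

```text
(no output)
```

View pics/zt1.png

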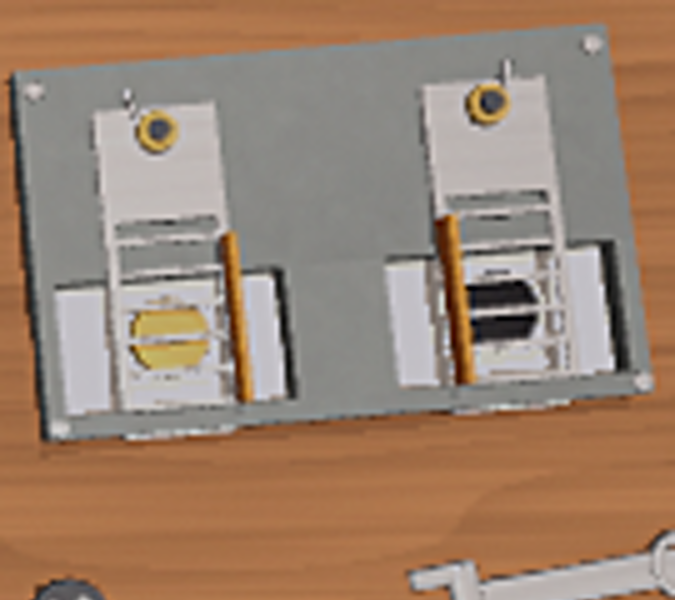

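View pics/zt2.png

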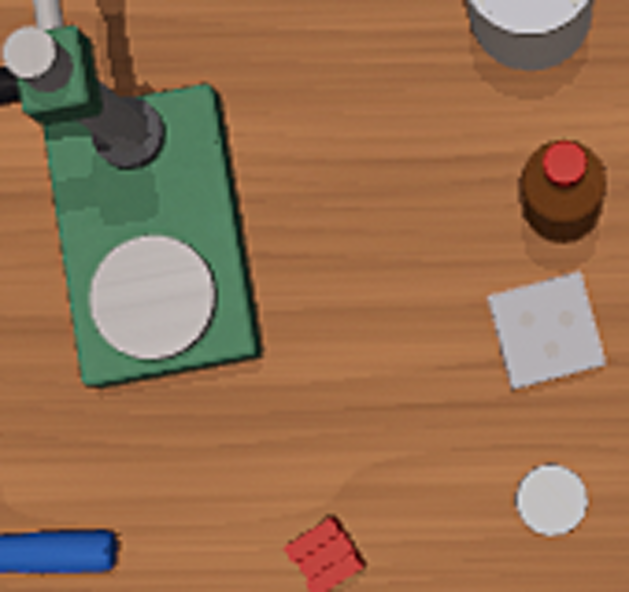

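View pics/zs1.png

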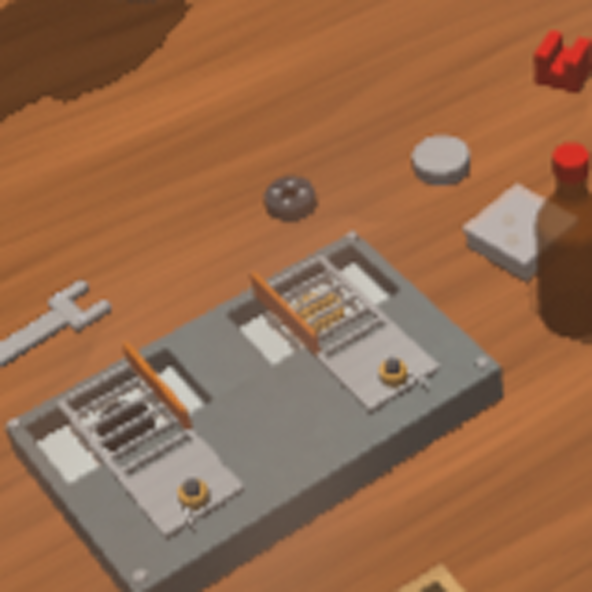

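```bash
cat > h.py <<'E'
import cv2,numpy as np
from workcell import ctrl
C={n:ctrl.get_calibration(n) for n in("scene","top")}
def ray(n,u,v):
    K=C[n]["intrinsics"];T=C[n]["cam_to_world"]
    d=np.array([(u-K[0,2])/K[0,0],-(v-K[1,2])/K[1,1],-1.]);d=T[:3,:3]@d
    return T[:3,3],d/np.linalg.norm(d)
def onz(n,u,v,z):
    o,d=ray(n,u,v);return o+d*(z-o[2])/d[2]
def tri(a,b):
    o1,d1=ray("top",*a);o2,d2=ray("scene",*b)
    s,_,_,_=np.linalg.lstsq(np.c_[d1,-d2],o2-o1,rcond=None)
    p,q=o1+s[0]*d1,o2+s[1]*d2
    return (p+q)/2,np.linalg.norm(p-q)*1e3
def proj(n,P):
    K=C[n]["intrinsics"];T=C[n]["cam_to_world"]
    c=T[:3,:3].T@(np.asarray(P)-T[:3,3]);return np.array([K[0,0]*c[0]/-c[2]+K[0,2],K[1,1]*-c[1]/-c[2]+K[1,2]])
def blob(mask,near,off=(0,0)):
    n,l,st,c=cv2.connectedComponentsWithStats(mask.astype(np.uint8))
    i=1+np.argmin(np.hypot(*(c[1:]-np.array(near)).T)+(st[1:,4]<15)*1e3)
    return l==i,c[i],st[i]
E
python3 - <<'E'
from h import *
P={n:np.load(n+"0.npz")['p'] for n in C}
# look at hsv values
for n,pts in(("top",[(299,275),(191,219),(362,233),(366,229),(380,228)]),("scene",[(249,202),(249,209),(344,182),(344,192),(215,243)])):
    h=cv2.cvtColor(P[n],cv2.COLOR_BGR2HSV)
    for u,v in pts: print(n,u,v,h[v,u])
for n,near in(("top",[(299,275),(191,219)]),("scene",[(249,202),(344,182)])):
    h=cv2.cvtColor(P[n],cv2.COLOR_BGR2HSV).astype(int)
    for q in near:
        v0=h[q[1],q[0],2]
        for thr in (25,):
            m=(h[...,1]<40)&(abs(h[...,2]-v0)<thr)
            b,c,st=blob(m,q)
            cn,_=cv2.findContours(b.astype(np.uint8),cv2.RETR_EXTERNAL,cv2.CHAIN_APPROX_NONE)
            e=cv2.fitEllipse(max(cn,key=len))
            print(n,q,c,st,e)
E
```

```text
top 299 275 [  0   3 194]
top 191 219 [  7  12 189]
top 362 233 [124   9 203]
top 366 229 [ 23 127 193]
top 380 228 [117  18 144]
scene 249 202 [ 11  24 181]
scene 249 209 [11 51 95]
scene 344 182 [ 13  20 182]
scene 344 192 [12 38 88]
scene 215 243 [ 16 132 147]
top (299, 275) [298.7962963  274.71851852] [290 266  19  19 270] ((298.79534912109375, 274.7266845703125), (17.631675720214844, 17.732200622558594), 139.62881469726562)
top (191, 219) [190.53474676 219.85276796] [175 204  32  33 849] ((190.52825927734375, 219.85218811035156), (31.48938751220703, 32.478355407714844), 32.468467712402344)
scene (249, 202) [248.75490196 201.39215686] [242 197  14  10 102] ((248.73583984375, 201.3755645751953), (8.216531753540039, 13.54398250579834), 84.17432403564453)
scene (344, 182) [343.7        180.86060606] [331 173  26  17 330] ((343.66552734375, 180.82908630371094), (15.277509689331055, 25.178604125976562), 93.24803161621094)
```

```bash
python3 - <<'E'
from h import *
P={n:np.load(n+"0.npz")['p'] for n in C}
print("steel top",tri((298.8,274.7),(248.75,201.39)),onz("top",298.8,274.7,.014),onz("scene",248.75,201.39,.014))
print("plate top",tri((190.53,219.85),(343.7,180.86)),onz("top",190.53,219.85,.05),onz("scene",343.7,180.86,.05))
# brass
B={}
for n,near in(("top",(369,233)),("scene",(216,244))):
    h=cv2.cvtColor(P[n],cv2.COLOR_BGR2HSV).astype(int)
    m=(h[...,0]>17)&(h[...,0]<32)&(h[...,1]>(90))&(h[...,2]>100)
    if n=="scene": m=(h[...,0]>13)&(h[...,0]<32)&(h[...,1]>(90))&(h[...,2]>100)
    w=np.zeros_like(m);w[near[1]-12:near[1]+12,near[0]-14:near[0]+14]=1;m&=w
    ys,xs=np.where(m);print(n,len(xs),xs.min(),xs.max(),ys.min(),ys.max());B[n]=((xs.min()+xs.max())/2,(ys.min()+ys.max())/2)
    hull=cv2.convexHull(np.c_[xs,ys].astype(np.int32));print(cv2.minEnclosingCircle(hull),cv2.fitEllipse(hull))
    z=m[near[1]-25:near[1]+25,near[0]-30:near[0]+30].astype(np.uint8)*255
    cv2.imwrite(f"pics/bm_{n}.png",np.hstack([cv2.resize(cv2.cvtColor(z,cv2.COLOR_GRAY2BGR),None,fx=6,fy=6,interpolation=0),cv2.resize(P[n][near[1]-25:near[1]+25,near[0]-30:near[0]+30],None,fx=6,fy=6,interpolation=0)]))
print("brass tri",tri(B["top"],B["scene"]),onz("top",*B["top"],.024))
# screws of housing refine: dark/bright blobs
g=P["top"]
scr=[]
for zx,zy in((35,91),(593,43),(645,381),(60,428)):
    u,v=335+zx/5-.4,165+zy/5-.4
    scr.append((u,v)); 
W=np.array([onz("top",u,v,.030) for u,v in scr]);print(W)
# orange tabs
for n in C:
    h=cv2.cvtColor(P[n],cv2.COLOR_BGR2HSV).astype(int)
    m=(h[...,0]>6)&(h[...,0]<18)&(h[...,1]>200)&(h[...,2]>90)
    k,l,st,c=cv2.connectedComponentsWithStats(m.astype(np.uint8))
    for i in range(1,k):
        if st[i,4]>25: print(n,st[i],c[i])
E
```

```text
steel top (array([ 0.45066956, -0.00295463,  0.01277707]), np.float64(2.325554229983016)) [ 0.45127594 -0.00194811  0.014     ] [ 0.45127247 -0.0046409   0.014     ]
plate top (array([0.57703198, 0.23764513, 0.04958635]), np.float64(2.442416206388444)) [0.57765979 0.23861345 0.05      ] [0.57702537 0.23601893 0.05      ]
top 130 361 382 221 238
((372.5, 229.0), 12.419842720031738) ((371.8093566894531, 228.22384643554688), (16.526187896728516, 24.62737274169922), 47.7240104675293)
scene 63 202 222 236 249
((212.0, 240.5), 10.965956687927246) ((208.0518341064453, 242.56637573242188), (13.583674430847168, 28.17752456665039), 95.19279479980469)
brass tri (array([ 0.54755101, -0.17130932,  0.03439593]), np.float64(8.529630178493045)) [ 0.55042936 -0.16926483  0.024     ]
[[ 0.65865989 -0.10438241  0.03      ]
 [ 0.6754817  -0.35966649  0.03      ]
 [ 0.52066223 -0.3727649   0.03      ]
 [ 0.50431242 -0.11054728  0.03      ]]
top [  8 165  15   7  40] [ 15.925 167.875]
```

View pics/bm_top.png

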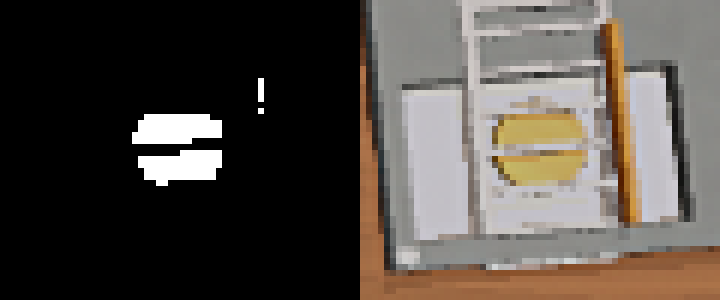

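View pics/bm_scene.png

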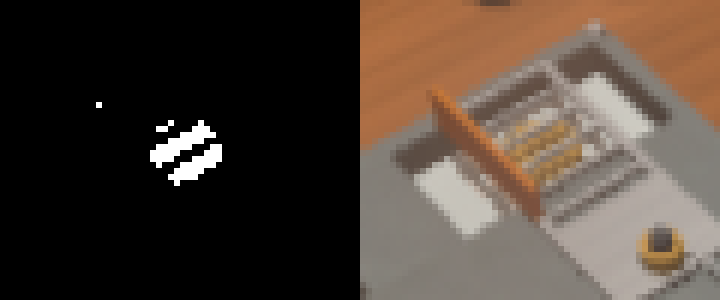

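```bash
python3 - <<'E'
from h import *
t=[(335+x/5-.4,165+y/5-.4) for x,y in((35,91),(593,43),(645,381),(60,428))]
s=[(130+x/3.7-.36,160+y/3.7-.36) for x,y in((482,362),(140,578),(15,427),(352,237))]
R=[]
for a,b in zip(t,s):
    p,e=tri(a,b);R.append((onz("top",*a,.03)+onz("scene",*b,.03))/2)
    print(p.round(4),round(e,1),(onz("scene",*b,.03)-onz("top",*a,.03)).round(4))
R=np.array(R);print(R.round(4))
# fit pose: assume screws at corners of rectangle (unknown inset) -> centroid + axis
y=(R[0]-R[1]+R[3]-R[2]);x=(R[0]-R[3]+R[1]-R[2])
psi=np.degrees([np.arctan2(-y[0],y[1]),np.arctan2(x[1],x[0])]);print(psi)
p=np.radians(psi@[.65,.35]);ex=np.array([np.cos(p),np.sin(p)]);ey=np.array([-ex[1],ex[0]])
c=R.mean(0)[:2]
print("origin",c-.045*ex,"bayL",c-.045*ex+.075*ey)
print("brass",onz("top",368.6,232.2,.024),onz("scene",*s[0],.024)*0, "bay proj",proj("top",list(c-.045*ex+.075*ey)+[.024]),proj("scene",list(c-.045*ex+.075*ey)+[.024]))
# stand yaw: column etc; green mask min area rect in top
P=np.load("top0.npz")['p'];h=cv2.cvtColor(P,cv2.COLOR_BGR2HSV).astype(int)
m=(h[...,0]>50)&(h[...,0]<90)&(h[...,1]>80);b,cc,st=blob(m,(190,230))
cn,_=cv2.findContours(b.astype(np.uint8),0,1);print(cv2.minAreaRect(max(cn,key=len)))
# die, vblock, screwbox
for n,u,v in(("die",348,288),("vb",238,290),("box",298,229),("oilcap",302,184)):print(n,onz("top",u,v,.02))
E
```

```text
[ 0.6578 -0.1051  0.0317] 2.0 [-0.0026 -0.0008  0.    ]
[ 0.6749 -0.3606  0.0305] 2.4 [-0.0018 -0.0019  0.    ]
[ 0.5204 -0.3736  0.0293] 1.3 [-0.0001 -0.0015  0.    ]
[ 0.5037 -0.1115  0.0306] 2.4 [-0.0019 -0.0017  0.    ]
[[ 0.6573 -0.1048  0.03  ]
 [ 0.6746 -0.3606  0.03  ]
 [ 0.5206 -0.3735  0.03  ]
 [ 0.5034 -0.1114  0.03  ]]
[3.81211589 3.61918576]
origin [ 0.54408    -0.24050903] bayL [ 0.53918183 -0.16566915]
brass [ 0.54440417 -0.16244883  0.024     ] [ 0. -0.  0.] bay proj [370.11670131 234.46814686] [214.4720728  242.36556579]
((187.5201416015625, 192.44288635253906), (97.44715118408203, 51.92729949951172), 77.39139556884766)
die [ 0.41996898 -0.11188519  0.02      ]
vb [0.41940389 0.13613718 0.02      ]
box [ 0.55507958 -0.00221663  0.02      ]
oilcap [ 0.65970036 -0.01361894  0.02      ]
```

{"fn": "carry_out", "kwargs": {
  "plan": [
    [0,0,0,0,0,0.14],
    [0,0,0,0,0,0.14],
    [15,-32,0,0,0,0],
    [20,-43,0,0,0,0],
    [20,-43,0,0,0,0],
    [20,-43,0,0,0,0],
    [20,-43,0,0,0,0],
    [20,-43,0,0,0,0],
    [20,-43,0,0,0,0],
    [20,-43,0,0,0,0],
    [20,-43,0,0,0,0],
    [20,-43,0,0,0,0]
  ],
  "grip": 62
}}

```text
t: 1.6
ee_pos: [0.368, -0.1802, 0.2313]
ee_rot: [180.0, 0.0, -0.0]
wrist_force: [0.4, 0.1, 0.6]
finger_gap: 0.0617
```

{"fn": "carry_out", "kwargs": {
  "plan": [
    [20,-43,0,0,0,0],
    [20,-43,20,0,0,0],
    [20,-43,35,0,0,0],
    [15,-33,35,0,0,0],
    [8,-15,30,0,0,0],
    [0,0,20,0,0,0],
    [0,0,0,0,0,0]
  ]
}}

```text
t: 2.48
ee_pos: [0.4497, -0.0045, 0.0902]
ee_rot: [-180.0, 0.2, 0.0]
wrist_force: [0.6, 0.0, 1.1]
finger_gap: 0.0621
```

```bash
cat > look.py <<'E'
import sys
from h import *
tag=sys.argv[1]
for n in C:
    p,d=ctrl.capture(n);np.savez(f"{n}_{tag}.npz",p=p,d=d)
    if n in sys.argv[2:]or True:
        a=[x for x in sys.argv[2:] if x.startswith(n)]
        for x in a:
            _,u,v,r=x.split(",");u,v,r=int(u),int(v),int(r)
            cv2.imwrite(f"pics/{n}_{tag}.png",cv2.resize(p[max(0,v-r):v+r,max(0,u-r):u+r],(560,560),interpolation=cv2.INTER_CUBIC))
s=ctrl.sense();print(s['t'],s['ee_pos'].round(4),s['ee_rot'].round(2),s['wrist_force'].round(1),round(s['finger_gap'],4))
E
python3 look.py a top,299,270,60 scene,249,200,60; python3 -c "
import cv2,numpy as np
cv2.imwrite('pics/a.png',np.hstack([cv2.resize(cv2.imread('pics/%s_a.png'%n),(390,390)) for n in('top','scene')]))"
```

```text
2.575 [ 0.4508 -0.0048  0.0918] [-1.8e+02 -0.0e+00 -2.0e-02] [0.1 0.1 0.7] 0.0618
```

View pics/a.png

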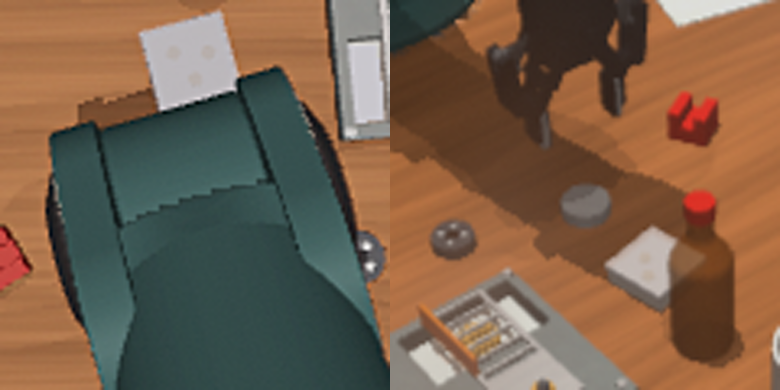

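{"fn": "carry_out", "kwargs": {
  "plan": [
    [0,-1.5,25,0,0,0],
    [0,0,30,0,0,0],
    [0,0,20,0,0,0],
    [0,0,13,0,0,0],
    [0,0,0,0,0,0],
    [0,0,0,0,0,0]
  ]
}}

```text
t: 3.32
ee_pos: [0.4512, -0.0033, 0.0041]
ee_rot: [180.0, -0.1, -0.0]
wrist_force: [-0.1, -0.1, 0.2]
finger_gap: 0.0621
```

```bash
python3 look.py b scene,249,190,50
```

```text
3.425 [ 0.4512 -0.0033  0.004 ] [ 1.8e+02 -7.0e-02 -2.0e-02] [ 0.   0.  -0.5] 0.062
```

View pics/scene_b.png

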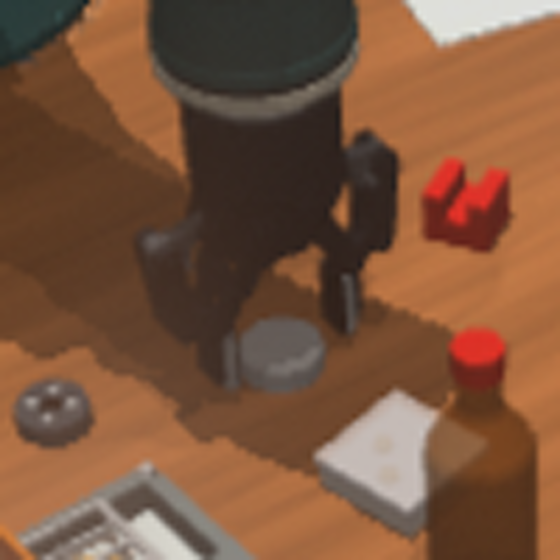

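{"fn": "carry_out", "kwargs": {
  "plan": [
    [0,0,0,0,0,0],
    [0,0,0,0,0,0],
    [0,0,0,0,0,0],
    [0,0,0,0,0,0],
    [0,0,0,0,0,0]
  ],
  "grip": 36
}}

```text
t: 4.05
ee_pos: [0.451, -0.0032, 0.0041]
ee_rot: [180.0, -0.0, -0.0]
wrist_force: [-5.4, 0.4, 22.0]
finger_gap: 0.0412
```

```bash
python3 look.py c scene,249,190,50
```

```text
4.15 [ 0.4511 -0.0032  0.0042] [ 1.7998e+02 -5.0000e-02 -1.0000e-02] [-5.3 -1.  22.1] 0.0413
```

View pics/scene_c.png

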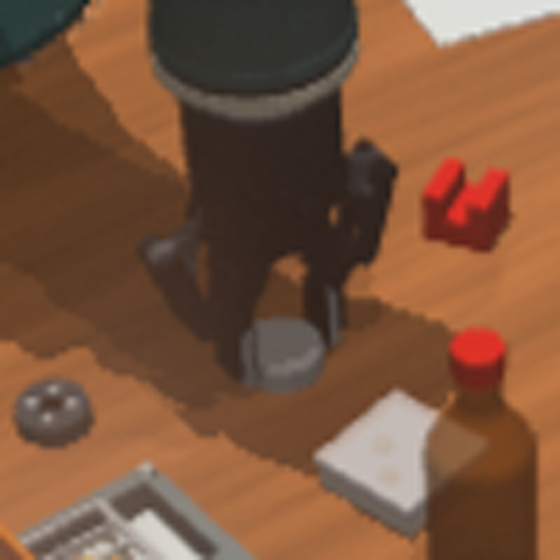

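{"fn": "carry_out", "kwargs": {
  "plan": [
    [0,0,-4,0,0,0],
    [0,0,-10,0,0,0],
    [0,0,-25,0,0,0],
    [0,0,-25,0,0,0],
    [0,0,-26,0,0,0],
    [0,0,0,0,0,0]
  ]
}}

```text
t: 4.9
ee_pos: [0.4517, -0.0034, 0.0951]
ee_rot: [180.0, -0.2, -0.0]
wrist_force: [0.2, -0.7, -1.7]
finger_gap: 0.0408
```

```bash
python3 look.py d scene,255,180,50
```

```text
5.0 [ 0.4505 -0.0034  0.0932] [ 1.7999e+02 -1.0000e-02 -3.0000e-02] [ 0.2  1.5 -1.7] 0.0405
```

View pics/scene_d.png

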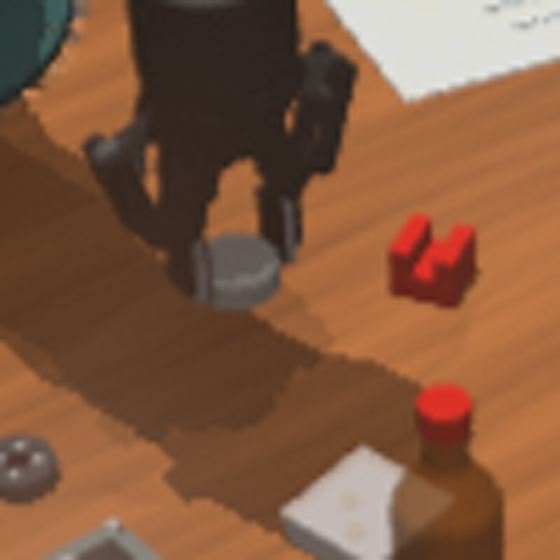

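```bash
python3 - <<'E'
from h import *
for u,v,z in((240,272,.0965),):
    print(onz("scene",205+u/5.6-.4,130+v/5.6-.4,z), proj("scene",[.4505,-.0034,.0965]))
p=np.load("scene_d.npz")['p'][165:190,235:262]
cv2.imwrite("pics/d2.png",cv2.resize(p,None,fx=20,fy=20,interpolation=0))
E
```

```text
[ 0.45136205 -0.00215222  0.0965    ] [246.89419469 178.18958286]
```

View pics/d2.png

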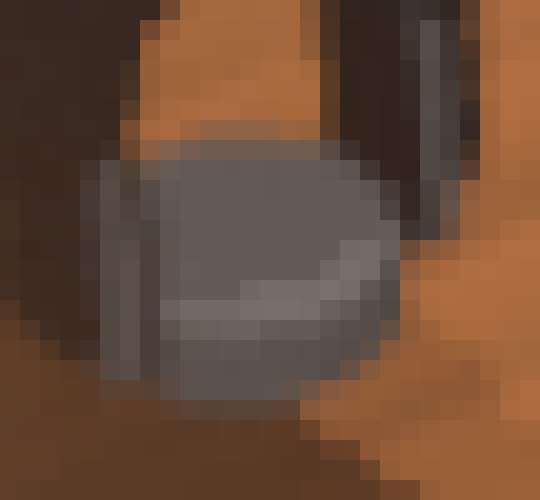

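{"fn": "carry_out", "kwargs": {
  "plan": [
    [10,-20,-5,0,0,0],
    [20,-38,-5,0,0,0],
    [20,-38,0,0,0,0],
    [20,-38,0,0,0,0],
    [20,-38,0,0,0,0],
    [20,-38,0,0,0,0],
    [11.5,-22,0,0,0,0],
    [5,-9,0,0,0,0],
    [0,0,10,0,0,0],
    [0,0,10,0,0,0],
    [0,0,0,0,0,0]
  ]
}}

```text
t: 6.38
ee_pos: [0.5766, 0.2365, 0.082]
ee_rot: [179.9, 0.1, -0.1]
wrist_force: [0.1, -0.2, -1.6]
finger_gap: 0.0411
```

```bash
python3 look.py e scene,344,165,50 top,191,215,50
```

```text
6.475 [0.5772 0.2372 0.0833] [ 1.7999e+02  1.0000e-02 -5.0000e-02] [-0.6  0.3 -2.1] 0.0406
```

View pics/scene_e.png

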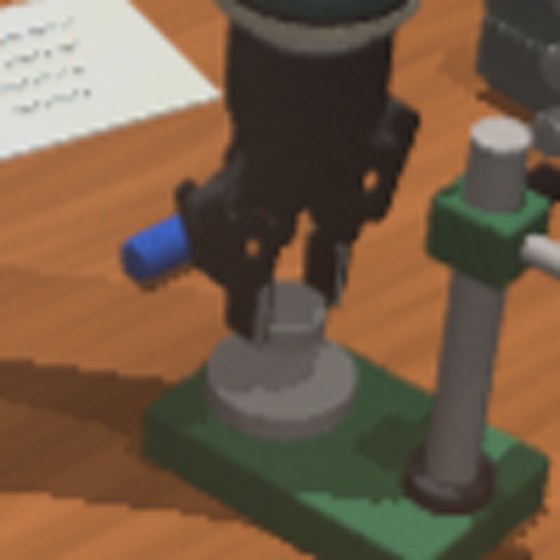

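View pics/top_e.png

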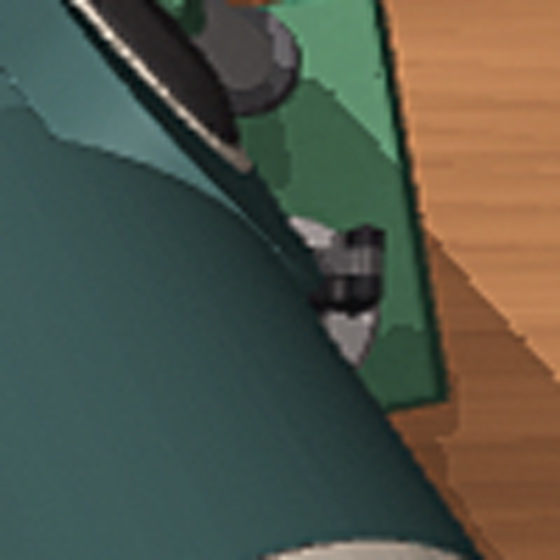

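```bash
python3 - <<'E'
from h import *
p=np.load("scene_e.npz")['p'];z0=np.load("scene0.npz")['p']
cv2.imwrite("pics/e2.png",cv2.resize(p[155:195,328:362],None,fx=14,fy=14,interpolation=0))
print("TCP disc proj",proj("scene",[.5772,.2372,.0863])-[328,155],"top face", proj("scene",[.5772,.2372,.0933])-[328,155],"bottom",proj("scene",[.5772,.2372,.0793])-[328,155])
E
```

```text
TCP disc proj [16.99051616 15.5435987 ] top face [17.17502295 13.53428207] bottom [16.80736886 17.53811038]
```

View pics/e2.png

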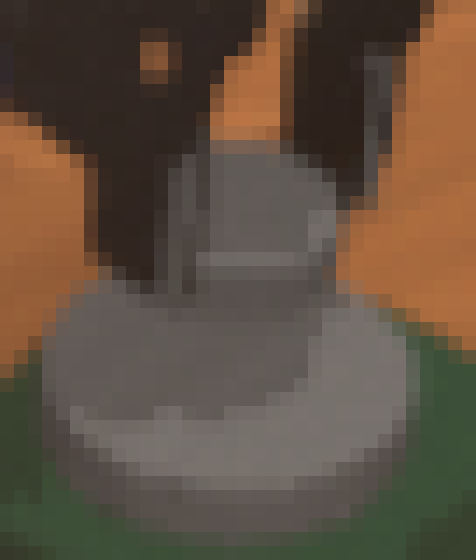

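```bash
python3 - <<'E'
from h import *
for z in(.0923,.0933):print(onz("scene",344.6,168.9,z))
print(onz("scene",343.7,180.86,.05))
E
```

```text
[0.5765388  0.23576987 0.0923    ]
[0.57746066 0.23484873 0.0933    ]
[0.57702537 0.23601893 0.05      ]
```

{"fn": "carry_out", "kwargs": {
  "plan": [
    [0,-0.5,12,0,0,0],
    [0,0,10,0,0,0],
    [0,0,5,0,0,0],
    [0,0,2,0,0,0],
    [0,0,0,0,0,0]
  ]
}}

```text
t: 7.1
ee_pos: [0.5773, 0.2384, 0.0545]
ee_rot: [-180.0, -0.0, -0.0]
wrist_force: [-0.3, -0.4, -0.5]
finger_gap: 0.0411
```

{"fn": "carry_out", "kwargs": {
  "plan": [
    [0,0.3,0.5,0,0,0],
    [0,0,0.5,0,0,0],
    [0,0,0,0,0,0]
  ]
}}

```text
t: 7.48
ee_pos: [0.5774, 0.2384, 0.0543]
ee_rot: [-180.0, -0.0, 0.0]
wrist_force: [-6.7, -1.7, 15.0]
finger_gap: 0.0412
```

{"fn": "carry_out", "kwargs": {
  "plan": [
    [0,0,0,0,0,0],
    [0,0,0,0,0,0],
    [0,0,0,0,0,0]
  ],
  "grip": 58
}}

```text
t: 7.85
ee_pos: [0.5773, 0.2379, 0.0532]
ee_rot: [-180.0, 0.0, -0.0]
wrist_force: [0.1, -0.4, 0.2]
finger_gap: 0.0582
```

{"fn": "carry_out", "kwargs": {
  "plan": [
    [0,0,-10,0,0,0],
    [0,0,-25,0,0,0],
    [0,0,-25,0,0,0],
    [0,0,0,0,0,0]
  ]
}}

```text
t: 8.35
ee_pos: [0.5783, 0.2385, 0.1158]
ee_rot: [-179.9, -0.2, -0.0]
wrist_force: [-0.9, 0.4, 0.1]
finger_gap: 0.0584
```

```bash
python3 look.py f scene,344,165,50 top,191,215,50
```

```text
8.45 [0.5773 0.2379 0.1136] [-1.7999e+02 -2.0000e-02 -1.0000e-02] [-0.3 -1.   0.3] 0.058
```

View pics/scene_f.png

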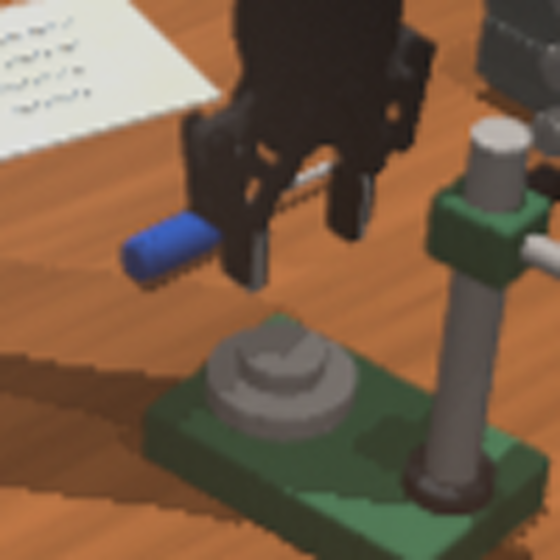

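{"fn": "carry_out", "kwargs": {
  "plan": [
    [-13,18,0,0,0,0],
    [-25,38,0,0,0,0],
    [-25,38,0,0,0,0],
    [-15,40,0,0,0,0],
    [0,43,0,0,0,0],
    [0,43,0,0,0,0],
    [0,43,0,0,0,0],
    [0,43,0,0,0,0],
    [0,43,0,0,0,0],
    [0,43,0,0,0,0],
    [24,43,0,0,0,0],
    [24,43,0,0,0,0]
  ],
  "grip": 40
}}

```text
t: 9.95
ee_pos: [0.5473, -0.2415, 0.1128]
ee_rot: [-180.0, 0.0, -0.0]
wrist_force: [0.1, 0.5, 0.3]
finger_gap: 0.04
```

{"fn": "carry_out", "kwargs": {
  "plan": [
    [0,0,0,0,0,-0.065],
    [0,0,0,0,0,0]
  ]
}}

```text
t: 10.2
ee_pos: [0.5467, -0.2399, 0.1124]
ee_rot: [-179.9, 0.1, 3.7]
wrist_force: [-0.4, -0.1, 0.5]
finger_gap: 0.0398
```

```bash
python3 look.py g scene,200,235,60 top,191,215,50; python3 - <<'E'
from h import *
for n,q in(("top",(191,218)),("scene",(344,180))):
    p=np.load(n+"_g.npz")['p']
    cv2.imwrite(f"pics/g_{n}.png",cv2.resize(p[q[1]-22:q[1]+22,q[0]-22:q[0]+22],(390,390),interpolation=0))
cv2.imwrite("pics/g.png",np.hstack([cv2.imread(f"pics/g_{n}.png") for n in C]))
E
```

```text
10.3 [ 0.5468 -0.2394  0.1129] [-1.7996e+02  5.0000e-02  3.6700e+00] [-0.6 -0.4  0.1] 0.0402
```

View pics/scene_g.png

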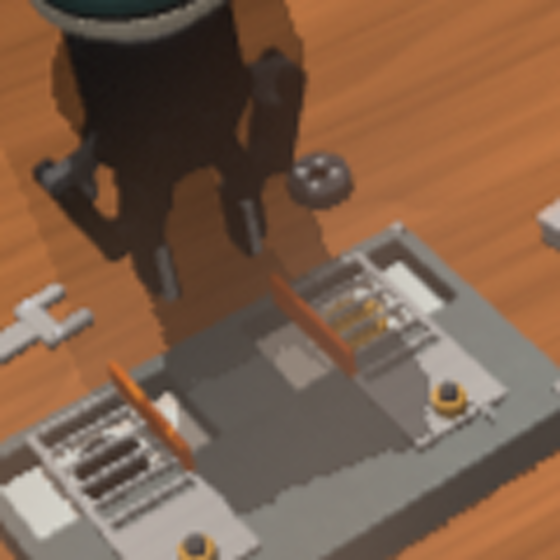

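View pics/g.png

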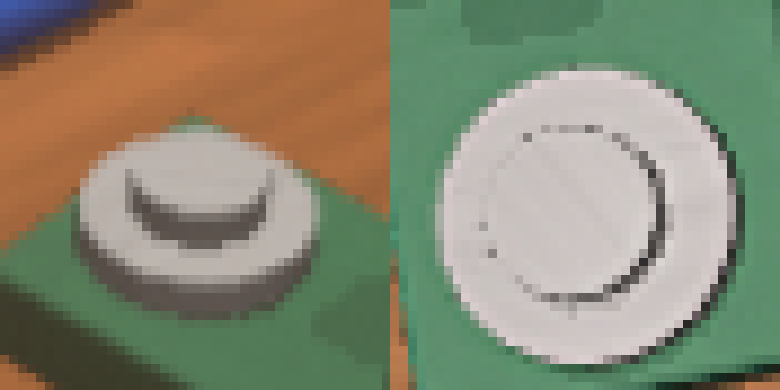

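{"fn": "carry_out", "kwargs": {
  "plan": [
    [1,0,20,0,0,0],
    [0,0,25,0,0,0],
    [0,0,20,0,0,0],
    [0,0,10,0,0,0],
    [0,0,0,0,0,0]
  ]
}}

```text
t: 10.92
ee_pos: [0.548, -0.2397, 0.0377]
ee_rot: [-180.0, 0.1, 3.7]
wrist_force: [0.0, -0.3, 0.0]
finger_gap: 0.04
```

```bash
python3 look.py i scene,200,235,50
```

```text
11.025 [ 0.5485 -0.24    0.0388] [ 1.7999e+02 -3.0000e-02  3.7100e+00] [ 0.5 -0.8  0.2] 0.0401
```

View pics/scene_i.png

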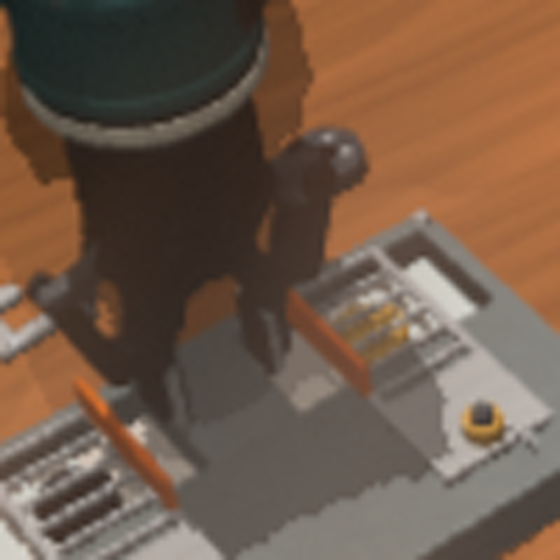

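{"fn": "carry_out", "kwargs": {
  "plan": [
    [0,-5,0,0,0,0],
    [0,-8,0,0,0,0],
    [0,-10,0,0,0,0],
    [0,-10,0,0,0,0],
    [0,-10,0,0,0,0],
    [0,-10,0,0,0,0],
    [0,-10,0,0,0,0],
    [0,-8,0,0,0,0],
    [0,-5,0,0,0,0],
    [0,0,0,0,0,0]
  ],
  "grip": 54
}}

```text
t: 12.28
ee_pos: [0.5432, -0.1638, 0.0383]
ee_rot: [-180.0, 0.0, 3.7]
wrist_force: [-1.1, -1.4, 1.1]
finger_gap: 0.0542
```

```bash
python3 look.py j scene,215,235,45 top,370,225,50
```

```text
12.375 [ 0.5431 -0.1644  0.0382] [-1.8e+02  2.0e-02  3.7e+00] [-2.5 -1.2  0.4] 0.0538
```

View pics/scene_j.png

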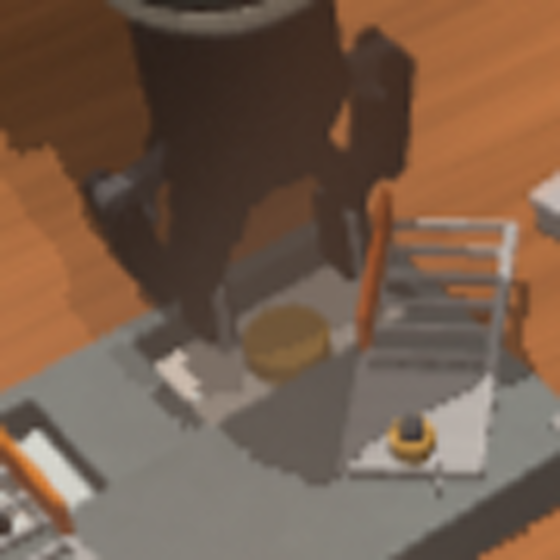

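View pics/top_j.png

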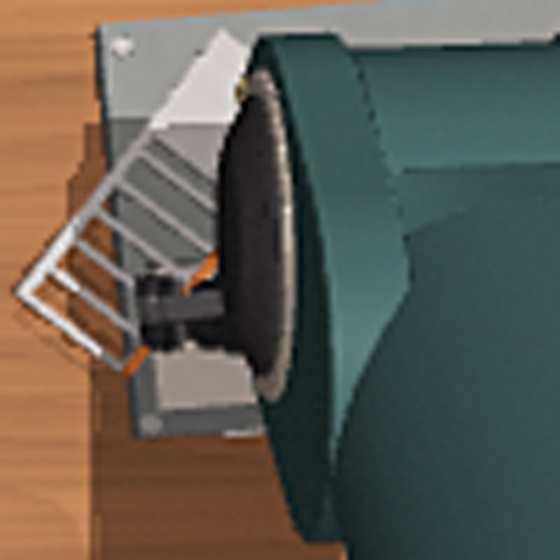

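```bash
python3 - <<'E'
from h import *
p=np.load("scene_j.npz")['p'];o=(202,228)
c=p[228:262,198:232]
cv2.imwrite("pics/j2.png",cv2.resize(c,None,fx=16,fy=16,interpolation=0))
h=cv2.cvtColor(p,cv2.COLOR_BGR2HSV).astype(int)
m=(h[...,0]>14)&(h[...,0]<32)&(h[...,1]>105);w=np.zeros_like(m);w[238:260,205:228]=1
b,cc,st=blob(m&w,(216,245));print(cc,st)
print(onz("scene",*cc,.020))
for q in((.0,),):
  print("TCP xy at z .024 ->",proj("scene",[.5431,-.1644,.024]),proj("scene",[.5431,-.1644,.018]))
E
```

```text
[215.52845528 244.51219512] [209 239  14  12 123]
[ 0.54376024 -0.16578945  0.02      ]
TCP xy at z .024 -> [215.68721985 243.03948091] [215.96159749 244.65592927]
```

View pics/j2.png

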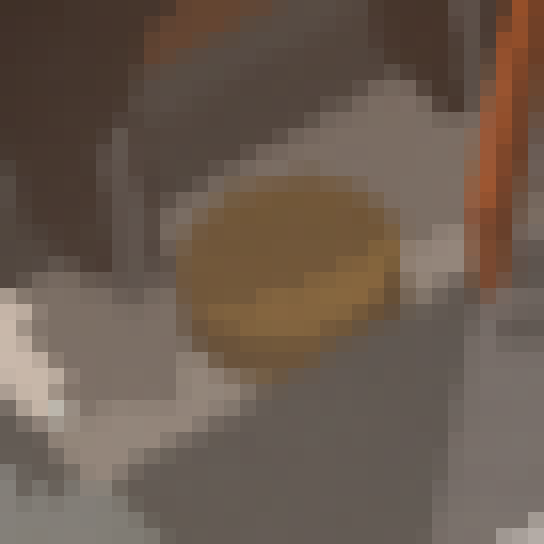

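{"fn": "carry_out", "kwargs": {
  "plan": [
    [0.5,0,6,0,0,0],
    [0,0,8,0,0,0],
    [0,0,6,0,0,0],
    [0,0,3.5,0,0,0],
    [0,0,0,0,0,0]
  ]
}}

```text
t: 13.0
ee_pos: [0.5435, -0.164, 0.0144]
ee_rot: [-180.0, 0.0, 3.7]
wrist_force: [-1.9, -0.8, -0.9]
finger_gap: 0.054
```

```bash
python3 look.py k scene,215,235,45
```

```text
13.1 [ 0.5436 -0.1641  0.0147] [-1.7999e+02  2.0000e-02  3.7200e+00] [-0.4 -1.  -0.8] 0.0543
```

View pics/scene_k.png

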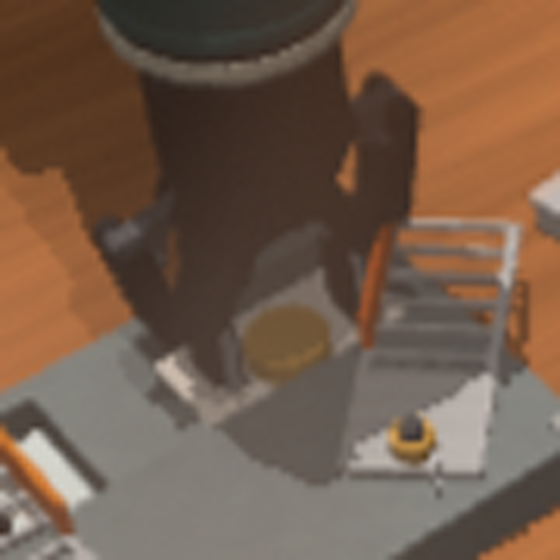

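{"fn": "carry_out", "kwargs": {
  "plan": [
    [0,0,0,0,0,0],
    [0,0,0,0,0,0],
    [0,0,0,0,0,0],
    [0,0,0,0,0,0],
    [0,0,0,0,0,0]
  ],
  "grip": 28
}}

```text
t: 13.72
ee_pos: [0.5438, -0.1641, 0.0154]
ee_rot: [180.0, -0.0, 3.7]
wrist_force: [-4.4, -0.3, 8.6]
finger_gap: 0.0327
```

```bash
python3 look.py l scene,215,235,45
```

```text
13.825 [ 0.5438 -0.164   0.0153] [ 1.7999e+02 -1.0000e-02  3.7200e+00] [-5.  -0.4  9.1] 0.0331
```

View pics/scene_l.png

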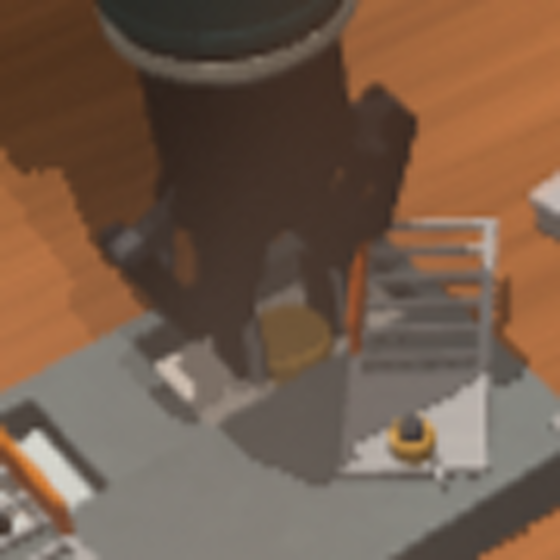

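{"fn": "carry_out", "kwargs": {
  "plan": [
    [0,0,-8,0,0,0],
    [0,0,-28,0,0,0],
    [0,0,-35,0,0,0],
    [0,0,-30,0,0,0],
    [0,0,-15,0,0,0],
    [0,0,0,0,0,0]
  ]
}}

```text
t: 14.58
ee_pos: [0.5442, -0.1642, 0.1314]
ee_rot: [180.0, -0.1, 3.7]
wrist_force: [-0.0, -0.7, -0.9]
finger_gap: 0.0327
```

```bash
python3 look.py m scene,215,205,65
```

```text
14.675 [ 0.5433 -0.164   0.1298] [-1.7997e+02  6.0000e-02  3.7100e+00] [-0.4 -0.6 -1.4] 0.0327
```

View pics/scene_m.png

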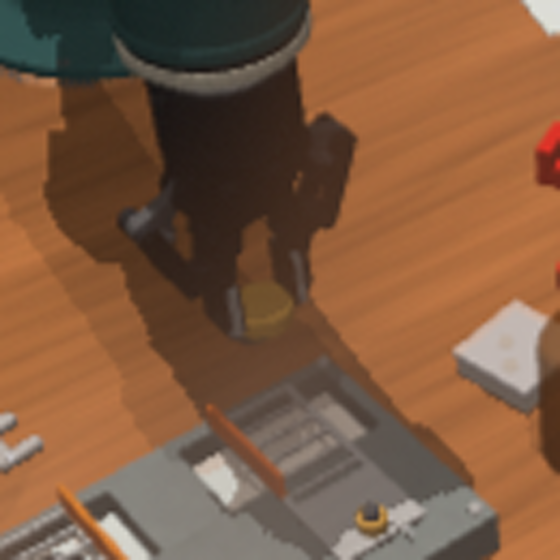

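{"fn": "carry_out", "kwargs": {
  "plan": [
    [0,0,0,0,0,0.065],
    [-15,-15,0,0,0,0],
    [-20,-30,0,0,0,0],
    [-9,-40,0,0,0,0],
    [0,-43,0,0,0,0],
    [0,-43,0,0,0,0],
    [0,-43,0,0,0,0],
    [0,-43,0,0,0,0],
    [18,-40,0,0,0,0],
    [25,-40,0,0,0,0],
    [25,-40,0,0,0,0],
    [10,-25,0,0,0,0]
  ]
}}

```text
t: 16.18
ee_pos: [0.5779, 0.2398, 0.129]
ee_rot: [-180.0, 0.1, 0.0]
wrist_force: [-0.7, -0.1, -0.9]
finger_gap: 0.033
```

{"fn": "carry_out", "kwargs": {
  "plan": [
    [0,0,15,0,0,0],
    [0,0,20,0,0,0],
    [0,0,0,0,0,0]
  ]
}}

```text
t: 16.55
ee_pos: [0.5765, 0.2363, 0.0933]
ee_rot: [179.9, 0.2, -0.1]
wrist_force: [0.1, 0.2, -1.0]
finger_gap: 0.0328
```

```bash
python3 look.py n scene,344,165,40; python3 - <<'E'
from h import *
p=np.load("scene_n.npz")['p']
cv2.imwrite("pics/n2.png",cv2.resize(p[155:195,326:362],None,fx=14,fy=14,interpolation=0))
E
```

```text
16.65 [0.5777 0.2372 0.0955] [ 1.7998e+02  4.0000e-02 -5.0000e-02] [-0.2  1.  -1.1] 0.033
```

View pics/n2.png

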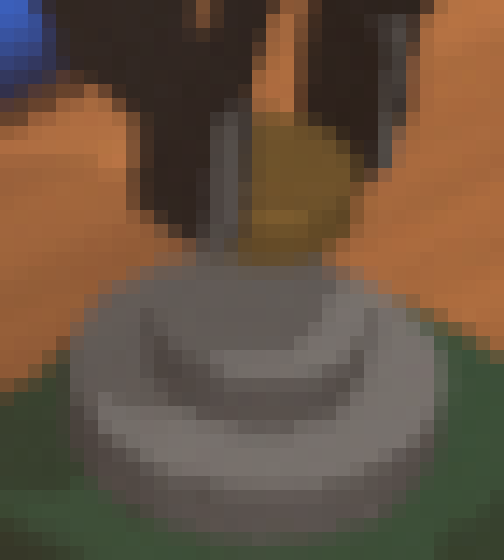

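View pics/scene_n.png

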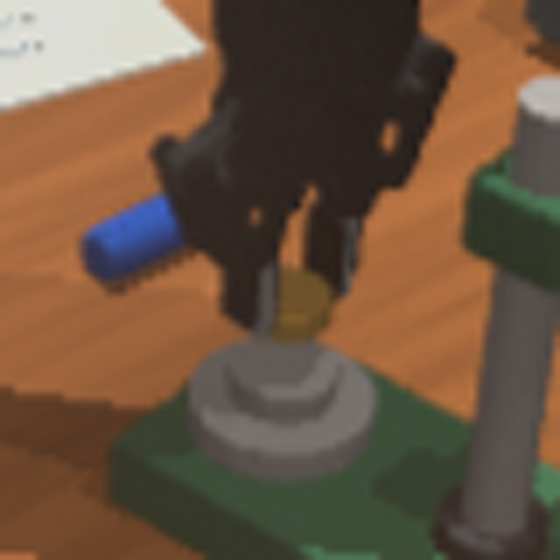

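```bash
python3 - <<'E'
from h import *
print(onz("scene",345.4,166.1,.1042), proj("scene",[.5770,.2360,.1042]),proj("scene",[.577,.236,.064]))
p=np.load("scene_g.npz")['p']
# steel on plate: dark side crescent -> lower contour; and same for plate
g=cv2.cvtColor(p,cv2.COLOR_BGR2GRAY)
for v in range(168,196): print(v,' '.join(f"{x:3d}" for x in g[v,328:362]))
E
```

```text
[0.57952189 0.23487885 0.1042    ] [345.08867666 165.5032095 ] [344.04291518 176.97514344]
168 129 131 132 132 132 131 131 132 131 130 128 126 124 124 122 122 121 118 118 116 116 118 119 120 120 120 119 117 117 116 115 117 120 121
169 130 131 130 131 131 130 129 129 129 125 123 123 122 121 120 118 117 117 118 117 119 121 121 120 120 118 117 116 117 117 119 121 122 121
170 130 131 129 130 129 128 127 124 122 121 122 121 120 119 117 108 116 118 119 120 120 119 119 118 118 117 117 117 119 122 123 122 122 121
171 129 128 128 128 126 125 122 121 120 120 118 118 119 112 111 110 114 113 118 118 118 117 117 116 116 118 118 120 122 122 121 120 119 119
172 128 128 126 124 122 121 120 119 118 117 118 118 119 131 135 148 151 151 133 118 117 116 116 117 117 120 121 121 121 120 120 118 118 117
173 126 123 121 121 120 119 118 117 119 139 140 152 165 171 172 176 176 177 171 167 158 131 120 120 121 121 120 119 118 118 119 118 118 118
174 122 120 119 119 118 118 118 138 164 171 173 176 180 180 180 180 181 181 181 181 177 170 157 144 125 119 117 117 118 119 118 119 120 121
175 119 119 120 120 120 136 1
[... 2210 characters left out ...]

191 106 108 107 109 108 107 101  91  79  80  84  85  85  84  86  86  86  86  87  86  86  85  85  84  88  78  96 106 106 106 106 106 100  96
192  94 101 106 108 108 108 107 103 101  97  85  81  84  85  84  85  85  86  86  87  86  86  81  77  77  96 106 107 107 106 100  98  95  96
193  71  84  97 104 107 108 107 107 108 106 102 100  96  97  83  80  83  82  81  79  92  81  96  98  98 105 107 108 107  99  95  95  94  95
194  60  65  75  89  99 105 108 108 108 108 108 107 106 106 100 100 102 101 100 101 104 101 105 106 105 106 106 106 107  96  94  95  95  95
195  59  59  61  68  79  93 102 108 108 108 109 108 107 107 106 107 107 107 107 107 107 107 107 107 106 106 105 106 106  97  94  95  95  95
```

```bash
python3 - <<'E'
from h import *
p=np.load("scene_n.npz")['p']
h=cv2.cvtColor(p,cv2.COLOR_BGR2HSV)
for v in range(160,177): print(v,' '.join(f"{a:3d}/{b:3d}" for a,b in zip(h[v,338:356,1],h[v,338:356,2])))
E
```

```text
160  83/ 49  85/ 48  85/ 48  80/ 48  83/ 49  87/ 47 160/150 162/172 163/174 149/101 103/ 52  96/ 45  94/ 46  94/ 46 102/ 45  48/ 64  44/ 70 144/126
161  82/ 50  87/ 47  85/ 48  85/ 48  80/ 48 107/ 62 158/161 162/173 162/172 148/ 93 103/ 47 100/ 46 100/ 46  99/ 44 100/ 46  50/ 66  43/ 65 148/126
162  83/ 49  85/ 48  85/ 48  81/ 47  58/ 57  67/ 65 156/149 160/159 161/173 150/ 92 100/ 46 100/ 46 102/ 45 102/ 45 102/ 45  49/ 67  52/ 59 150/126
163  88/ 49  85/ 48  90/ 48  50/ 61  37/ 75  50/ 66 148/117 159/125 160/132 149/ 94 121/ 61 103/ 47 104/ 44 102/ 45 100/ 46  41/ 74  85/ 75 157/148
164  88/ 49  85/ 48  87/ 47  45/ 73  34/ 83  46/ 66 149/103 154/111 154/111 156/106 151/101 144/ 85 118/ 54 100/ 46 100/ 46  36/ 78 123/124 159/160
165  90/ 48  88/ 49  88/ 49  41/ 75  33/ 84  67/ 69 151/103 155/110 158/110 157/109 157/109 153/105 147/ 85 118/ 54  83/ 49  35/ 80 141/148 160/164
166  90/ 48  85/ 48  90/ 48  38/ 74  30/ 84  75/ 71 151/103 155/110 158/110 157/109 157/109 155/110 155/105 139/ 75  85/ 54  36/ 79 150/155 161/169
167  88/ 49  90/ 48  72/ 53  40/ 77  33/ 85  74/ 72 151/103 159/
[... 715 characters left out ...]
/ 82 141/ 94 155/ 99 157/101 154/101 157/101 154/ 98 156/116 158/145 159/162 162/165 161/169 163/171 163/171
173 124/128  94/114  43/ 94  48/ 90  68/ 94 117/ 96 135/ 98 137/ 99 133/100 116/ 97  86/ 95 138/133 158/160 161/168 162/170 161/169 161/169 161/168
174  53/105  43/101  34/ 97  35/ 96  37/ 97  47/ 97  50/ 97  50/ 97  50/ 97  43/ 96  37/ 96  66/109 102/127 121/147 153/165 161/168 161/165 162/165
175  26/ 97  29/ 97  29/ 98  29/ 98  31/ 98  29/ 97  26/ 97  29/ 97  26/ 97  29/ 97  27/ 96  26/ 97  34/114  46/123  87/138 133/155 158/165 161/166
176  29/ 97  29/ 98  31/ 98  29/ 98  29/ 97  31/ 98  31/ 98  26/ 97  29/ 98  29/ 97  29/ 98  23/110  24/118  24/119  33/122  55/129  94/130 144/142
```

{"fn": "carry_out", "kwargs": {
  "plan": [
    [-0.8,0,12,0,0,0],
    [0,0,9,0,0,0],
    [0,0,4,0,0,0],
    [0,0,0,0,0,0],
    [0,0,0,0,0,0]
  ]
}}

```text
t: 17.27
ee_pos: [0.5772, 0.238, 0.071]
ee_rot: [-180.0, -0.0, -0.0]
wrist_force: [0.6, 0.2, -1.0]
finger_gap: 0.0329
```

```bash
python3 look.py o scene,344,170,25
```

```text
17.375 [0.5772 0.2379 0.0711] [-1.7999e+02 -2.0000e-02 -1.0000e-02] [ 0.1  0.5 -0.6] 0.0325
```

View pics/scene_o.png

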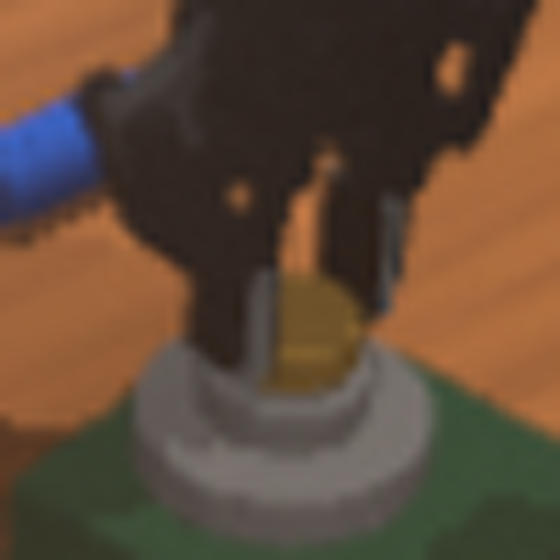

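{"fn": "carry_out", "kwargs": {
  "plan": [
    [0,0,2,0,0,0],
    [0,0,1,0,0,0],
    [0,0,0.5,0,0,0],
    [0,0,0,0,0,0]
  ]
}}

```text
t: 17.88
ee_pos: [0.577, 0.2379, 0.0674]
ee_rot: [180.0, 0.0, -0.0]
wrist_force: [-2.2, -1.0, 4.1]
finger_gap: 0.0328
```

{"fn": "carry_out", "kwargs": {
  "plan": [
    [0,0,0.3,0,0,0],
    [0,0,0,0,0,0]
  ]
}}

```text
t: 18.12
ee_pos: [0.577, 0.2379, 0.0674]
ee_rot: [180.0, -0.0, -0.0]
wrist_force: [-3.4, -2.3, 8.3]
finger_gap: 0.0328
```

{"fn": "carry_out", "kwargs": {
  "plan": [
    [0,0,0,0,0,0],
    [0,0,0,0,0,0],
    [0,0,0,0,0,0]
  ],
  "grip": 54
}}

```text
t: 18.5
ee_pos: [0.577, 0.2379, 0.0669]
ee_rot: [-180.0, 0.0, -0.0]
wrist_force: [-0.7, -0.1, 0.7]
finger_gap: 0.0541
```

{"fn": "carry_out", "kwargs": {
  "plan": [
    [0,0,-10,0,0,0],
    [0,0,-25,0,0,0],
    [0,0,-25,0,0,0],
    [-20,20,-10,0,0,0],
    [-35,35,0,0,0,0],
    [-30,40,0,0,0,0],
    [0,43,0,0,0,0],
    [0,43,0,0,0,0],
    [0,0,0,0,0,0],
    [0,0,0,0,0,0]
  ]
}}

```text
t: 19.75
ee_pos: [0.4922, 0.0575, 0.1375]
ee_rot: [-180.0, -0.0, -0.0]
wrist_force: [0.4, -0.1, 1.1]
finger_gap: 0.0538
```

```bash
python3 look.py q scene,344,175,25 top,190,217,25; python3 - <<'E'
from h import *
for n in C: cv2.imwrite(f"pics/q_full_{n}.png",np.load(n+"_q.npz")['p'])
E
```

```text
19.85 [0.4921 0.058  0.1373] [-1.7998e+02 -2.0000e-02  8.0000e-02] [ 0.4  0.8 -0. ] 0.054
```

View pics/scene_q.png

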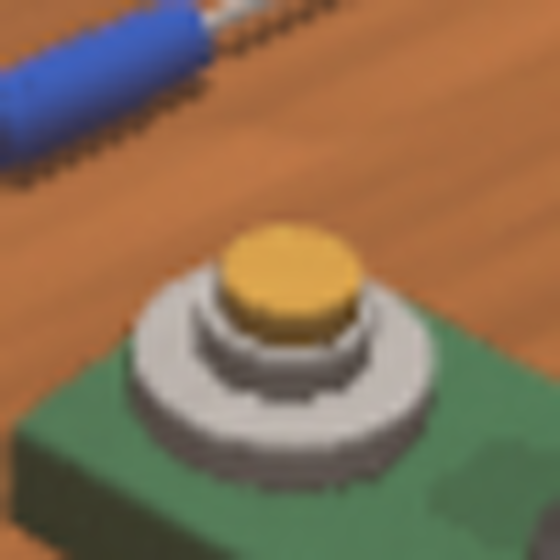

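View pics/top_q.png

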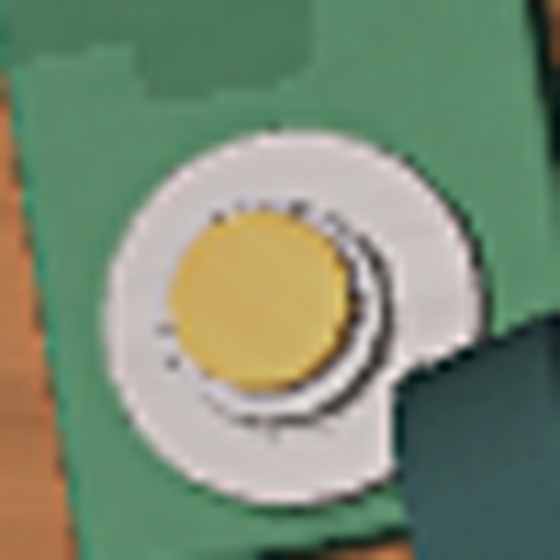

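View pics/q_full_top.png

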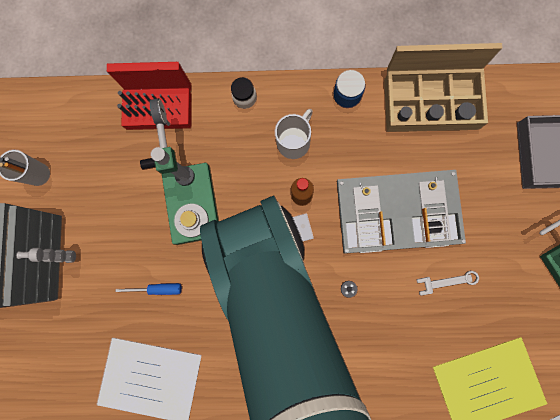

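View pics/q_full_scene.png

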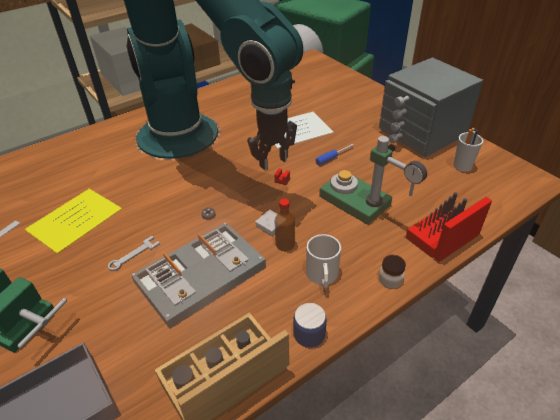

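```bash
python3 - <<'E'
from h import *
cc={}
for n,q in(("top",(189,218)),("scene",(344,172))):
    p=np.load(n+"_q.npz")['p'];h=cv2.cvtColor(p,cv2.COLOR_BGR2HSV).astype(int)
    m=(h[...,0]>12)&(h[...,0]<32)&(h[...,1]>90)&(h[...,2]>165);w=np.zeros_like(m);w[q[1]-14:q[1]+14,q[0]-14:q[0]+14]=1
    b,c,st=blob(m&w,q);cn,_=cv2.findContours(b.astype(np.uint8),0,1);print(n,c,st,cv2.fitEllipse(max(cn,key=len)));cc[n]=c
print("brass top",tri(cc["top"],cc["scene"]),onz("top",*cc["top"],.076),onz("scene",*cc["scene"],.076))
print("plate",onz("top",190.53,219.85,.05),onz("scene",343.7,180.86,.05))
a,b=np.load("top0.npz")['p'],np.load("top_q.npz")['p']
d=cv2.absdiff(a,b).max(2)[165:255,335:470];print((d>40).sum());cv2.imwrite("pics/diff.png",cv2.resize(d,None,fx=4,fy=4,interpolation=0))
s,t=np.load("scene0.npz")['p'],np.load("scene_q.npz")['p']
d2=cv2.absdiff(s,t).max(2);
for nm,(u,v,r) in dict(oil=(285,228,22),box=(268,222,10),die=(208,213,9),vb=(282,176,6),spanner=(132,253,25),driver=(335,154,18),black=(165,285,25),mug=(323,260,22)).items(): print(nm,(d2[v-r:v+r,u-r:u+r]>40).sum())
E
```

```text
top [187.71052632 218.32105263] [180 211  16  16 190] ((187.7025604248047, 218.33212280273438), (14.373417854309082, 15.090164184570312), 38.8011589050293)
scene [344.45744681 173.14893617] [337 169  15   9  94] ((344.28948974609375, 173.076416015625), (7.754966735839844, 14.521562576293945), 96.31339263916016)
brass top (array([0.57745413, 0.23725624, 0.07762972]), np.float64(2.179089316081556)) [0.5782451  0.23861164 0.076     ] [0.57566593 0.23759062 0.076     ]
plate [0.57765979 0.23861345 0.05      ] [0.57702537 0.23601893 0.05      ]
160
oil 332
box 8
die 0
vb 0
spanner 0
driver 12
black 0
mug 0
```

View pics/diff.png

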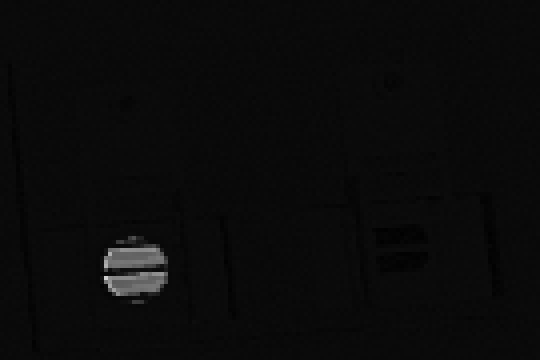

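```bash
python3 - <<'E'
from h import *
s,t=np.load("scene0.npz")['p'],np.load("scene_q.npz")['p']
a,b=np.load("top0.npz")['p'],np.load("top_q.npz")['p']
f=lambda i,u,v,r:cv2.resize(i[v-r:v+r,u-r:u+r],(260,260),interpolation=0)
cv2.imwrite("pics/oil.png",np.hstack([f(s,285,225,30),f(t,285,225,30),f(cv2.absdiff(s,t),285,225,30)]))
d=cv2.absdiff(a,b).max(2);print((d[175:202,290:314]>40).sum())
E
```

```text
0
```

View pics/oil.png

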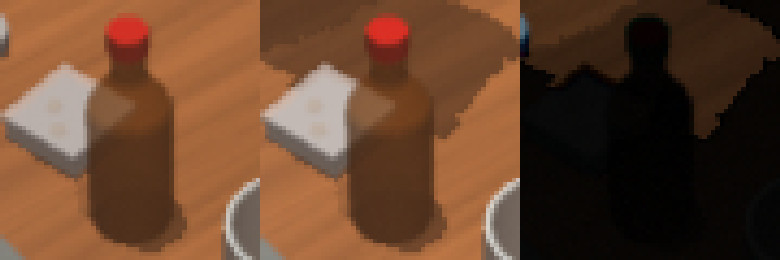

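The picture shows only the arm's shadow has changed; the bottle and the box have not moved. I'm handing the job in.

```bash
python3 -c "
from workcell import ctrl
print(ctrl.job_done())"
```

```text
the job is handed in; nothing more can be done
None
```

I finished the height-check setup and handed it in at about 19.9 s of the 58 s allowed.

**What I did:** I laid the steel disc on the stand's plate and let go of it. I then pushed the left flap open with the outside of a finger and held it open while gripping the brass disc. When I lifted the disc out the flap sprang shut, and I set the brass on top of the steel.

**Last checks:**
- **Steel disc:** it sits within about 0.5 mm of the plate centre in both views.
- **Brass disc:** triangulated top centre is (0.577, 0.237, 0.078) m, against about (0.577, 0.238) m for the plate and an expected 0.076 m height. The top view puts it within 0.6 mm of the plate centre, and it looks flat.
- **Flap and other objects:** before-and-after pictures show both flaps shut as at the start and the black disc in its bay. None of the other loose items moved. Changes near the oil bottle were only the arm's shadow.
- **Forces:** the highest wrist force I saw was about 22 N, while closing on the steel disc.

**Disagreements:**
- **Cameras:** they differ from each other by about 2 to 3 mm. I used their mean. By the scene camera alone the brass is about 2 mm off the plate centre.
- **Finger opening:** it read about 3 mm less than each disc's diameter. The discs were still held level.

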